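# Free a battery from its sloping hold-down cradle and put it on test

## Task

In the sloping cradle, swing the hinged hold-down bar well up, then slide the battery endwise along the cradle floor, without lifting it, until it is completely out from beneath the bar. Then set it down gently, upright, in the one free bay of the three-bay battery tester, with its terminal end at the tester's tall contact block. Leave everything else on the bench where it is.

Things in the scene. Friction and masses are not known exactly. Their poses are not given: they have to be found in the camera images.
- battery: Battery in the cradle: black block, grey lid, 134 x 34 x 60 mm high, 0.5-0.8 kg. Origin: centre of underside; x along its length to the terminal end, y across, z up out of the lid. Two terminal posts (12 x 7 mm, 10 mm high, at x +47, y +-10 mm) stand on the lid. It starts tilted 25 degrees on the cradle floor, terminal end at the cradle's closed end.
- terminals (a point): Point midway between the battery's two terminal posts at the height of their tops: 47 mm along x and 70 mm above the battery's origin.
- cradle: Fixed grey cradle, origin on the bench under its middle, z vertical, y level along it, x level to its high rear side. Its floor, 210 mm long in y, rises 25 degrees towards +x (normal (-0.423, 0, 0.906) here) and is 40 mm above the bench at x = 0, where the battery's origin lies, at y about +30 mm at the start. A wall closes the +y end; the -y end is open.
- cradle_floor (a point): Point on the cradle floor at the cradle's x = 0, y = 0, z = 40 mm; axes as the cradle's. A ledge 18 mm above the floor runs along its low front side, 2 mm from the battery; the rear is open but for the hinge cheeks (y +43 to +76 mm). The bar lies over y +50 to +68 mm and blocks the terminal posts while down. The floor's open edge is at y = -105 mm.
- clear_mark (a point): Point on the cradle floor line at cradle y = -31 mm, axes as the cradle's: with the battery's origin here it is wholly out from beneath the bar and still wholly on the floor (62 mm of sliding towards -y; it is clear from y = -17 mm on).
- bar (a joint): Angle of the hold-down bar, rad: 0 = down, parallel to the floor and 2 mm above the battery's lid; grows as the front end is lifted; stop at 1.0. The terminals pass beneath it from 0.6 up. Stiff hinge (0.22 N m, about 3 N at the knob): the bar stays where it is left.
- bar_hinge (a point): Mid-point of the bar's hinge axis, fixed at (8, 59, 115) mm in the cradle's frame. Axes turn with the bar: y = hinge axis (the cradle's y), -x points along the bar to its knob, z is its upper side. Lifting turns the bar positively about y. Steel bar 18 mm wide, 6 mm thick, centred on this axis, ending 90 mm from it.
- bar_knob (a point): Centre of the top of the black block-shaped knob at the bar's free front end, 81 mm from the hinge axis along -x and 33 mm above it along z. The knob is 18 (x) by 20 (y) mm and stands 30 mm above the bar. Axes as bar_hinge. It overhangs the front of the cradle, clear of the battery.
- tester: Fixed battery tester, white housing 185 (x) x 262 (y) x 30 mm high, origin on the bench below its middle. Bays at y = -80, 0, +80 mm, centred at x = -6 mm, each with 18 mm high aluminium rails round an inside of 144 (x) x 44 (y) mm, floor 30 mm above the bench. A grey contact block, top 75 mm above the bench, closes the +x end of all bays.
- liner: Fixed black rubber liner 140 x 40 x 3 mm lying on the floor of the one free bay, origin at the centre of its underside, 30 mm above the bench, so the battery comes to stand 33 mm above the bench. Its x points to the contact block, as the tester's does.
- cell_a: Battery like the other, standing in a tester bay, terminals at the contact block; same origin and axes. To be left alone.
- cell_b: As cell_a, in another bay. To be left alone.
- can: Bystander: upright aluminium spray can, 52 mm diameter, 160 mm high, standing between cradle and tester; origin under its centre.
- clamp_meter: Bystander: clamp meter lying in front, about 200 x 82 x 34 mm; origin under its middle, x along its length.
- driver: Bystander: screwdriver 190 mm long lying in front of the tester; origin under its middle, x along it.
- tape: Bystander: roll of black tape lying flat, 90 mm diameter, 19 mm high; origin under its centre.
- multimeter: Bystander: multimeter lying at the back, 155 x 78 x 36 mm; origin under its centre.
- relay: Bystander: relay standing beyond the closed end of the cradle, 60 x 26 x 72 mm high; origin under its centre.

How it is judged:
On the way, in this order (a step that is already met when the one before it is completed fails the run):
1. the hold-down bar is lifted well up (more than 0.6 rad) with the battery still in its place (value of joint bar above 0.6 rad and y of battery in the frame of cradle above 0.01 m), for 0.2 s.
2. the battery has been slid along the cradle floor, not lifted, until it is wholly out from beneath the bar, which is still up (y of battery in the frame of cradle below -0.018 m and z of battery in the frame of cradle between 0.025 and 0.055 m and horizontal distance between battery and cradle below 0.075 m and value of joint bar above 0.4 rad), for 0.1 s.
At the end, for the whole second after the job is handed in: The battery stands upright (within 0.08 rad) and at rest in the free bay of the tester, its origin within 10 mm of the liner's in plan and its underside on the liner (within 5 mm), terminal end at the contact block (horizontal distance between battery and liner below 0.01 m and z of battery in the frame of liner between -0.002 and 0.008 m and angle between battery's own z axis and vertical below 0.08 rad and x of terminals in the frame of liner above 0.03 m and linear speed of battery below 0.02 m/s); the robot touches nothing.
It fails at once if the battery is let fall into the tester (faster than 0.5 m/s within 60 mm above the bay) rather than set down gently (horizontal distance between battery and liner below 0.05 m and z of battery in the frame of liner below 0.06 m and linear speed of battery above 0.5 m/s).
It fails at once if another battery in the tester is moved more than 20 mm (distance of any of cell_a, cell_b from where it was at the start of the episode above 0.02 m).
It fails at once if the can or the relay is pushed more than 20 mm away or knocked over (distance of any of can, relay from where it was at the start of the episode above 0.02 m or angle between any of can, relay's own z axis and vertical above 0.5 rad).
It fails at once if the clamp meter, screwdriver, tape or multimeter is moved more than 30 mm (distance of any of clamp_meter, driver, tape, multimeter from where it was at the start of the episode above 0.03 m).
It also fails if it takes over 59 s, if anything falls off the work surface, if the arm or the gripper's body presses on something with over 40 N, if the wrist force passes 120 N, or if a joint passes its speed limit or range.

## Robot

A 6-joint arm with a two-finger parallel gripper is mounted at the origin on the work surface. World frame = base frame: x ahead of the robot, y to its left, z up, the work surface at z = 0. Lengths are in m, angles in rad, forces in N, time in s.
With the tool pointing down it reaches from about 0.3 to 0.95 m from the base axis. Payload 3.1 kg.
Tool frame: the origin (TCP) lies midway between the tips of the shut fingers; the grasp point (between the pads) lies 19 mm behind it; z points along the fingers, y is the line along which they close (so a half turn about z gives the same grasp; the last joint's range is limited). The gripper opens to 85 mm and grips with 20 to 120 N. Pads are 22 mm wide; open, the fingers measure 114 mm over their backs; the gripper's body (76 mm by 85 mm) begins 54 mm behind the grasp point. The pads swing forward as they close: fully open they stand 13 mm farther back than shut.
Start: joints at [1.122, 0.308, 1.634, -0, 1.2, -0.07], TCP at [0.231, 0.581, 0.231] pointing down, gripper open.
Joint ranges: [-3.06, 3.06], [-0.79, 1.96], [0.05, 2.63], [-1.19, 4.34], [0.05, 2.64], [-2.94, 2.94]. Speed limits (rad/s): [2.79, 2.79, 3.14, 3.14, 3.14, 3.14].

## Interface

Orientations are given as a 3x3 rotation matrix whose columns are the frame's x, y, z axes.
In Python, from cell import ctrl gives the robot as it stands.
- The arm moves only by the shell command python3 -m inch 'ROWS' [FORCE]. ROWS is a JSON object of lists of equal length, an entry for each row: "travel": the shift along the world's x, y, z in mm, a list of three; "angular": the turn, a rotation vector about the world's x, y, z in rad, a list of three; "jaw": the opening, from -1 (shut) to 1 (fully open). In form: {"travel": [[tx, ty, tz], ...], "angular": [[rx, ry, rz], ...], "jaw": [jaw, ...]}. A call has exactly 8 rows; each row shifts and turns the commanded pose from where the row before left it; what a row does not reach is not made up. A row lasts 1/8 s, in which the tool goes at most 62.5 mm and 10.7 degrees, less where a joint would pass 70% of its speed; a pose out of reach is approached as far as the arm can. A call is refused whole if a number of a shift passes 62.5 or a number of a turn 0.188, either way. A call with a gripper value outside its range is refused whole. The fingers move at their own pace and stop on an object; FORCE is the grip in N (left out, the last holds). Time passes only in rows, so rows that do not move let the fingers close, or fill a call up. It gives the time, the measured TCP pose, the force, the opening and the grip force at its end, in the units of the state.
- ctrl.get_state(): the state, without advancing time (a new reading comes with each control period).
- ctrl.grab_frame(name): name is "scene" or "top" or "wrist"; returns the picture (420x560x3 uint8, red, green, blue); there is no depth.
- ctrl.calibration(name): a dict with "vfov" (degrees; the focal length in pixels is half the picture's height over the tangent of half this angle, whatever the lens; pixels are square), "cx", "cy" (the principal point, pixels), "view" (4x4, takes a point from world to camera coordinates); the wrist camera has in their place "hand_eye" (4x4, takes a point from camera to tool coordinates, whose origin is the TCP and whose axes are the flange's). Camera axes: x right, y up, looking along -z (the intrinsics and any distortion apply to the point x, -y, -z); pixel columns grow to the right and rows downward; lengths in m; the calibration is good to about 2 mm. The wrist camera is an equidistant fisheye: a pixel r from the principal point sees the ray r / f radians off the axis. A picture is of the moment at which its call begins: read the wrist's pose just before it. calibration takes no time and is no camera call.
- ctrl.hand_in(): hands the job in; it is judged then, once.
The state is a dict: "clock": time; "joint_positions": joint angles; "joint_vel": joint speeds; "joint_efforts": joint torques, N m; "eef_pos": TCP position; "orientation": TCP orientation; "contact_force": force on the tool from outside, world axes, zero at the start; "wrist_torque": the same for the moment, N m; "grip_width": finger opening in m; "finger_force": force on a finger pad.
Only numpy, scipy, OpenCV 4.12 (cv2) and the standard library are available. Lean on these libraries where they do the work, as an engineer would, in place of code of your own. Each camera call takes 0.05 s, during which the arm holds its last target. There are 200 camera calls.

## Working session

There is one attempt and no reset: what is moved stays moved. The work goes in short steps, Python scripts to look and compute and a shell command to move; the robot and the scene stay as the last step left them, time stands still between calls to the robot, and variables do not carry over. Pictures are saved under pics/ and viewed, at most 10 in all, crops included, and the job is handed in when it is done.

```bash
mkdir -p pics; cat > h.py <<'E'
import numpy as np, cv2
from cell import ctrl
def ray(name,u,v):
    c=ctrl.calibration(name); f=210/np.tan(np.radians(c['vfov'])/2)
    V=np.array(c['view']); R=V[:3,:3]; o=-R.T@V[:3,3]
    d=R.T@np.array([(u-c['cx'])/f,-(v-c['cy'])/f,-1]); return o,d/np.linalg.norm(d)
def onz(name,u,v,z):
    o,d=ray(name,u,v); return o+d*(z-o[2])/d[2]
def proj(name,p):
    c=ctrl.calibration(name); f=210/np.tan(np.radians(c['vfov'])/2)
    q=np.array(c['view'])@np.r_[p,1]; return np.array([c['cx']-f*q[0]/q[2],c['cy']+f*q[1]/q[2]])
def wray(u,v,T):
    c=ctrl.calibration('wrist'); f=210/np.tan(np.radians(c['vfov'])/2)
    a=np.array([u-c['cx'],v-c['cy']]);r=np.hypot(*a);t=r/f
    d=np.array([np.sin(t)*a[0]/r,-np.sin(t)*a[1]/r,-np.cos(t)]) if r>0 else np.array([0,0,-1.])
    H=T@np.array(c['hand_eye']); return H[:3,3],H[:3,:3]@d
def won(u,v,T,z):
    o,d=wray(u,v,T); return o+d*(z-o[2])/d[2]
def wpose():
    s=ctrl.get_state();T=np.eye(4);T[:3,:3]=np.array(s['orientation']).reshape(3,3);T[:3,3]=s['eef_pos'];return T
def save(name,fn):
    im=ctrl.grab_frame(name)[:,:,::-1].copy(); cv2.imwrite(f'pics/{fn}.png',im); return im
E
python3 - <<'E'
from h import *
np.set_printoptions(precision=4,suppress=True)
s=ctrl.get_state();print(s)
for n in['scene','top','wrist']:
    print(n,ctrl.calibration(n))
a=save('top','top0');b=save('scene','scene0')
cv2.imwrite('pics/top0b.png',cv2.resize(a,(800,600),interpolation=cv2.INTER_CUBIC));cv2.imwrite('pics/scene0b.png',cv2.resize(b,(800,600),interpolation=cv2.INTER_CUBIC))
E
```

```text
{'clock': 0.0, 'joint_positions': array([ 1.1223,  0.309 ,  1.6352, -0.    ,  1.1997, -0.0697]), 'joint_vel': array([ 0.0007, -0.0009,  0.0019, -0.0006,  0.0002,  0.001 ]), 'joint_efforts': array([  0.0014, -41.5245, -27.667 ,  -0.0001,   0.0101,   0.    ]), 'eef_pos': array([0.2308, 0.5799, 0.23  ]), 'orientation': array([[-0.9291,  0.3698, -0.001 ],
       [ 0.3698,  0.9291, -0.0021],
       [ 0.0001, -0.0023, -1.    ]]), 'contact_force': array([-0.0055,  0.2396,  0.6057]), 'wrist_torque': array([-0.0128,  0.0467,  0.0296]), 'finger_force': 0.0, 'grip_width': 0.08514120431126906}
scene {'vfov': 56.03472647394654, 'cx': 280.6509116397443, 'cy': 206.89339444482, 'view': array([[ 0.784 ,  0.6207, -0.0092, -0.4688],
       [-0.3627,  0.4701,  0.8047,  0.0955],
       [ 0.5038, -0.6275,  0.5937, -1.3661],
       [ 0.    ,  0.    ,  0.    ,  1.    ]])}
top {'vfov': 57.33055253072513, 'cx': 280.2638335399987, 'cy': 210.10063757560437, 'view': array([[ 0.0016, -1.    , -0.0068,  0.0331],
       [ 0.9943,  0.0009,  0.1065, -0.5481],
       [-0.1065, -0.0069,  0.9943, -1.1074],
       [ 0.    ,  0.    ,  0.    ,  1.    ]])}
wrist {'vfov': 65.70646984690485, 'cx': 278.615932425873, 'cy': 210.4563952655702, 'hand_eye': array([[ 0.0001,  0.9487,  0.3162,  0.0815],
       [ 1.    , -0.0002,  0.0003, -0.0014],
       [ 0.0003,  0.3162, -0.9487, -0.1422],
       [ 0.    ,  0.    ,  0.    ,  1.    ]])}
```

View pics/top0b.png

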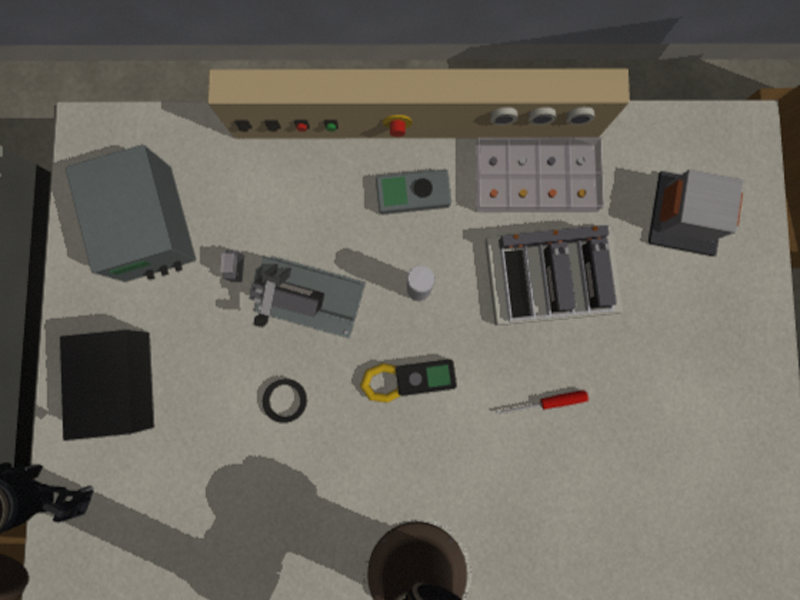

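View pics/scene0b.png

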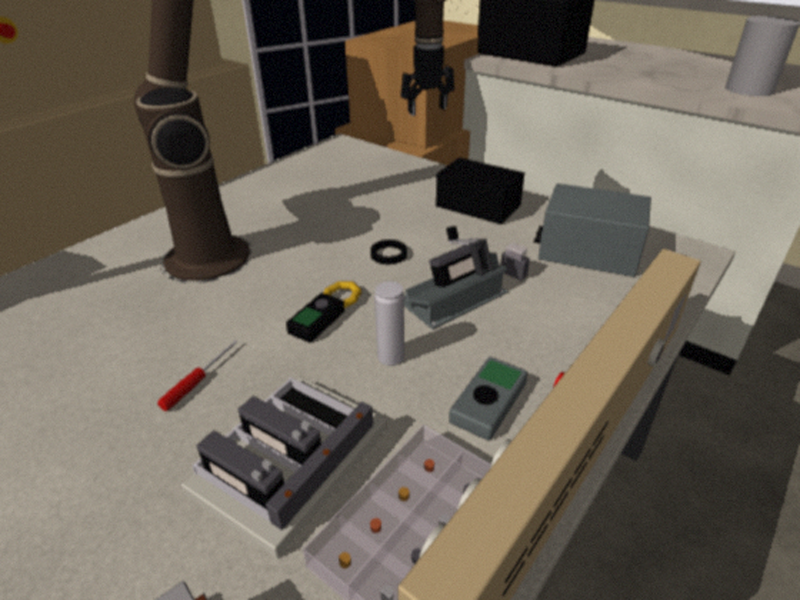

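The top view shows the cradle near big-picture pixel (305,297), with its closed end and the bar at the left and the knob at (260,320). The tester is at (555,275), and its free bay is the left one at (517,283). The can is at (420,283) and the relay at (231,265). The scene view agrees.

```bash
python3 - <<'E'
from h import *
np.set_printoptions(precision=3,suppress=True)
k=560/800
for n,u,v,z in [('knob',260,320,.12),('openrear',365,280,.07),('openfront',350,335,.03),('rearL',270,258,.07),('bat',295,300,.09),('liner c',517,283,.033),('liner tl',507,248,.033),('liner bl',512,317,.033),('can',420,270,.16),('relay',231,255,.072),
 ('tester BL',497,323,.03),('tester BR',620,311,.03)]:
    print(n,onz('top',u*k,v*k,z))
a=cv2.imread('pics/top0.png')
cv2.imwrite('pics/top0c.png',cv2.resize(a[150:250,155:280],(800,640),interpolation=cv2.INTER_CUBIC)[:600])
E
```

```text
knob [0.5  0.3  0.12]
openrear [0.584 0.104 0.07 ]
openfront [0.476 0.137 0.03 ]
rearL [0.629 0.297 0.07 ]
bat [0.542 0.24  0.09 ]
liner c [ 0.584 -0.208  0.033]
liner tl [ 0.657 -0.188  0.033]
liner bl [ 0.513 -0.196  0.033]
can [ 0.59  -0.003  0.16 ]
relay [0.635 0.375 0.072]
tester BL [ 0.501 -0.165  0.03 ]
tester BR [ 0.526 -0.419  0.03 ]
```

View pics/top0c.png

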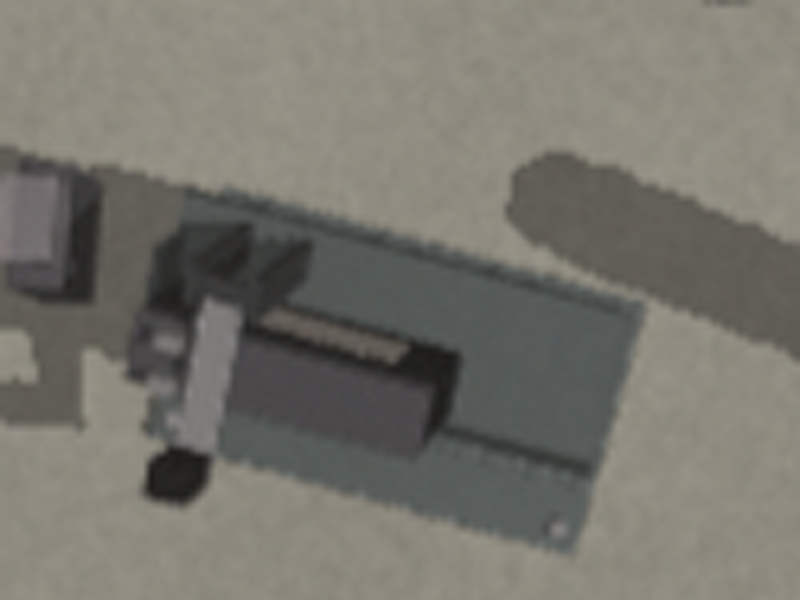

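The crop shows the bar at crop pixels (210,370), the knob at (177,475), the battery lid's free corners at (435,375) and (420,457), and the cradle yawed about -14°. I'll move above it for a close look.

```bash
python3 -m inch '{"travel":[[30,-36,30],[36,-40,20],[37,-41,10],[37,-41,0],[37,-41,0],[37,-41,0],[37,-41,0],[37,-41,0]],"angular":[[0,0,0],[0,0,0.02],[0,0,0.03],[0,0,0.03],[0,0,0.03],[0,0,0.03],[0,0,0],[0,0,0]],"jaw":[1,1,1,1,1,1,1,1]}' 60
python3 - <<'E'
from h import *
np.set_printoptions(precision=3,suppress=True)
def crad(p,loc,yaw):
    c,s=np.cos(yaw),np.sin(yaw); return p[:2]-np.array([[c,-s],[s,c]])@loc
for yaw in np.radians([-13,-14.5]):
  for u,v,l in [(177,475,(-79.4,59,110.6)),(435,375,(-10,-37,101.6)),(420,457,(-40.8,-37,87.2))]:
    l=np.array(l)/1000; print(crad(onz('top',155+u/6.4,150+v/6.4,l[2]),l[:2],yaw))
T=wpose();print(T)
np.save('T1.npy',T);a=save('wrist','w1');cv2.imwrite('pics/w1b.png',cv2.resize(a,(800,600),interpolation=cv2.INTER_CUBIC))
E
```

```text
clock: 1.1
eef_pos: [0.5198, 0.2571, 0.2908]
orientation: [[-0.972, 0.237, -0.001], [0.237, 0.972, -0.0], [0.001, -0.0, -1.0]]
contact_force: [0.5, 0.7, -0.1]
grip_width: 0.0855
finger_force: 0.0
[0.564 0.225]
[0.562 0.226]
[0.558 0.227]
[0.562 0.224]
[0.563 0.226]
[0.559 0.226]
[[-0.972  0.237 -0.001  0.52 ]
 [ 0.237  0.972 -0.     0.257]
 [ 0.001 -0.    -1.     0.291]
 [ 0.     0.     0.     1.   ]]
```

View pics/w1b.png

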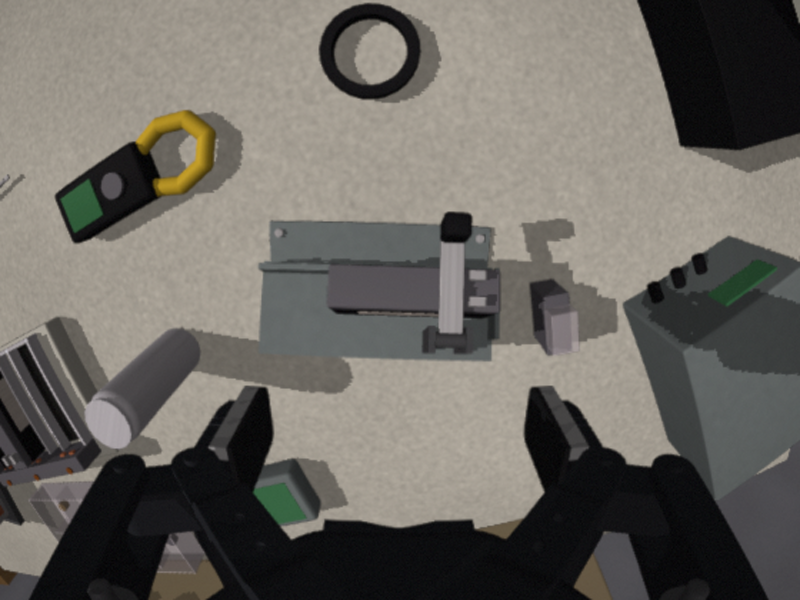

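The wrist view shows the knob top at (458,221), the lid's free-end corners at (329,264) front and (329,308) rear, the lid's terminal-end front corner at (500,268), and the plate's front corners at (271,221) and (493,228).

```bash
python3 - <<'E'
from h import *
np.set_printoptions(precision=4,suppress=True)
T=np.load('T1.npy');k=.7
P={}
for n,u,v,z in [('knob',457,221,.1106),('ff',329,264,.0872),('fr',329,308,.1016),('tf',500,268,.0872),('pf1',271,221,.005),('pf2',493,228,.005),('can',108,425,.16),('relay',557,327,.072)]:
    P[n]=won(u*k,v*k,T,z);print(n,P[n])
d=P['tf']-P['ff'];print('lid len',np.hypot(*d[:2]),'yaw',np.degrees(np.arctan2(-d[0],d[1])))
d=P['pf2']-P['pf1'];print('plate yaw',np.degrees(np.arctan2(-d[0],d[1])))
for yaw in np.radians([-13,-14,-15]):
  c,s=np.cos(yaw),np.sin(yaw);R=np.array([[c,-s],[s,c]])
  print(yaw,[P[n][:2]-R@np.array(l) for n,l in [('knob',(-.0794,.059)),('ff',(-.0408,-.037)),('fr',(-.010,-.037)),('tf',(-.0408,.097))]])
E
```

```text
knob [0.497  0.3038 0.1106]
ff [0.5105 0.203  0.0872]
fr [0.5407 0.1964 0.1016]
tf [0.5447 0.3314 0.0872]
pf1 [0.4726 0.1428 0.005 ]
pf2 [0.5296 0.3453 0.005 ]
can [ 0.577  -0.0042  0.16  ]
relay [0.6131 0.3753 0.072 ]
lid len 0.13285917098174252 yaw -14.945464579760653
plate yaw -15.73176733794667
-0.22689280275926285 [array([0.5611, 0.2284]), array([0.5586, 0.2299]), array([0.5588, 0.2302]), array([0.5627, 0.2277])]
-0.24434609527920614 [array([0.5598, 0.2273]), array([0.559 , 0.2291]), array([0.5593, 0.2299]), array([0.5609, 0.2274])]
-0.2617993877991494 [array([0.5584, 0.2262]), array([0.5595, 0.2282]), array([0.5599, 0.2295]), array([0.559 , 0.2271])]
```

Cradle: origin (0.559,0.228), yaw -15°. The sizes check out: the lid measures 133 mm, and the knob agrees to within 2 mm. Now I'll tilt the tool and go down onto the knob.

```bash
python3 -m inch '{"travel":[[-9,13,-37],[-9,13,-37],[-9,13,-37],[-10,12,-38],[8,-2,-18],[8,-2,-18],[8,-2,-18],[0,0,0]],"angular":[[-0.028,-0.105,-0.005],[-0.028,-0.105,-0.005],[-0.028,-0.105,-0.005],[-0.028,-0.105,-0.005],[0,0,0],[0,0,0],[0,0,0],[0,0,0]],"jaw":[1,1,1,1,1,1,1,1]}'
python3 - <<'E'
from h import *
T=wpose();np.save('T2.npy',T);a=save('wrist','w2');cv2.imwrite('pics/w2.png',a)
E
```

```text
clock: 2.15
eef_pos: [0.5067, 0.3026, 0.0872]
orientation: [[-0.877, 0.259, 0.404], [0.232, 0.966, -0.115], [-0.42, -0.007, -0.908]]
contact_force: [0.4, -0.9, 0.0]
grip_width: 0.0856
finger_force: 0.0
```

View pics/w2.png

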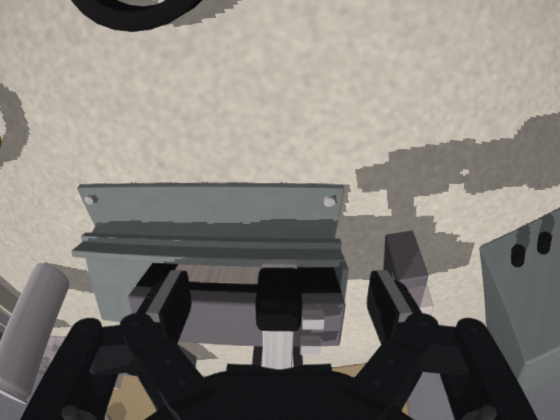

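The knob is centred between the fingers, at (279,298). I'll close on it, then lift along the bar's arc.

```bash
python3 -m inch '{"travel":[[0,0,0],[0,0,0],[0,0,0],[0,0,0],[0,0,0],[0,0,0],[0,0,0],[0,0,0]],"angular":[[0,0,0],[0,0,0],[0,0,0],[0,0,0],[0,0,0],[0,0,0],[0,0,0],[0,0,0]],"jaw":[-1,-1,-1,-1,-1,-1,-1,-1]}' 60
python3 -m inch '{"travel":[[-2.7,0.7,9.4],[-1.5,0.4,9.6],[-0.5,0.1,9.7],[0.7,-0.2,9.8],[1.7,-0.5,9.5],[2.9,-0.8,9.3],[4,-1.1,8.8],[0,0,0]],"angular":[[0.031,0.116,0],[0.031,0.116,0],[0.031,0.116,0],[0.031,0.116,0],[0.031,0.116,0],[0.031,0.116,0],[0.031,0.116,0],[0,0,0]],"jaw":[-1,-1,-1,-1,-1,-1,-1,-1]}'
```

```text
clock: 3.2
eef_pos: [0.5059, 0.3028, 0.0884]
orientation: [[-0.877, 0.258, 0.405], [0.232, 0.966, -0.115], [-0.421, -0.007, -0.907]]
contact_force: [-2.5, -4.0, 4.3]
grip_width: 0.0192
finger_force: 60.2
clock: 4.2
eef_pos: [0.5107, 0.3013, 0.1559]
orientation: [[-0.886, 0.255, -0.388], [0.235, 0.967, 0.098], [0.4, -0.004, -0.916]]
contact_force: [-6.7, -4.8, 10.5]
grip_width: 0.019
finger_force: 61.5
```

The bar is up by about 0.83 rad. Now I'll release it, retreat and work out the turn for the battery grasp.

```bash
python3 -m inch '{"travel":[[0,0,0],[0,0,0],[0,0,0],[0,0,0],[5,-1,11],[6,-2,15],[6,-2,15],[7,-2,18]],"angular":[[0,0,0],[0,0,0],[0,0,0],[0,0,0],[0,0,0],[0,0,0],[0,0,0],[0,0,0]],"jaw":[1,1,1,1,1,1,1,1]}'
python3 - <<'E'
from h import *
from scipy.spatial.transform import Rotation as Ro
n=np.array([-.409,.1095,.906]);x=np.array([-.2588,-.9659,0]);z=-n/np.linalg.norm(n);R=np.c_[x,np.cross(z,x),z]
T=wpose();print((Ro.from_matrix(R)*Ro.from_matrix(T[:3,:3]).inv()).as_rotvec(), T[:3,3], ctrl.get_state()['joint_positions'])
E
```

```text
clock: 5.2
eef_pos: [0.5355, 0.2951, 0.2149]
orientation: [[-0.889, 0.254, -0.382], [0.234, 0.967, 0.098], [0.394, -0.002, -0.919]]
contact_force: [0.2, -0.2, 0.5]
grip_width: 0.0852
finger_force: 0.0
[-0.19160373 -0.62765044  1.60534008] [0.53551506 0.2951291  0.21493664] [ 0.32069647  0.50132195  1.45195888  0.21539134  1.53505634 -1.03818089]
```

```bash
python3 -m inch '{"travel":[[-2,-8,4],[-2,-8,4],[-2,-8,4],[-2,-8,4],[-2,-8,2],[-2,-7,2],[-2,-7,0],[-2,-7,0]],"angular":[[-0.0192,-0.0628,0.1605],[-0.0192,-0.0628,0.1605],[-0.0192,-0.0628,0.1605],[-0.0192,-0.0628,0.1605],[-0.0192,-0.0628,0.1605],[-0.0192,-0.0628,0.1605],[-0.0192,-0.0628,0.1605],[-0.0192,-0.0628,0.1605]],"jaw":[1,1,1,1,1,1,1,1]}'
python3 -m inch '{"travel":[[0,0,-10],[0,0,-10],[0,0,-20],[0,0,-20],[0,0,-20],[0,0,-20],[0,0,-8],[0,0,0]],"angular":[[-0.0192,-0.0628,0.1605],[-0.0192,-0.0628,0.1605],[0,0,0],[0,0,0],[0,0,0],[0,0,0],[0,0,0],[0,0,0]],"jaw":[1,1,1,1,1,1,1,1]}'
python3 - <<'E'
from h import *
print(ctrl.get_state()['joint_positions'])
T=wpose();np.save('T3.npy',T);a=save('wrist','w3')
E
```

```text
clock: 6.2
eef_pos: [0.5194, 0.2345, 0.2351]
orientation: [[-0.546, -0.8, 0.249], [-0.837, 0.516, -0.179], [0.015, -0.306, -0.952]]
contact_force: [-0.8, -0.2, 0.6]
grip_width: 0.0855
finger_force: 0.0
clock: 7.2
eef_pos: [0.519, 0.2342, 0.1256]
orientation: [[-0.26, -0.875, 0.409], [-0.966, 0.235, -0.111], [0.001, -0.424, -0.906]]
contact_force: [-0.7, 0.2, 0.1]
grip_width: 0.0856
finger_force: 0.0
[ 0.51349532  0.20511696  2.08192898 -0.55083019  0.60513778 -1.94705053]
```

View pics/w3.png

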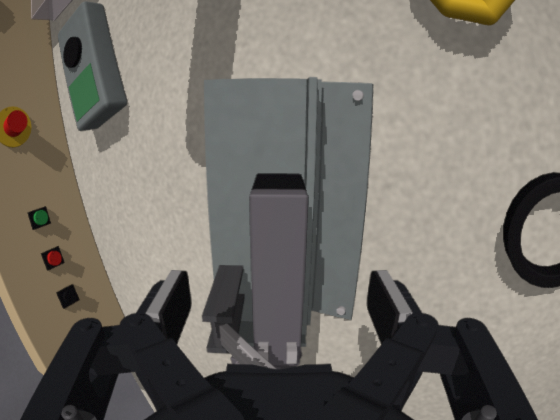

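The lid is centred on column 279 and its free end is at row 192, which puts it 33 mm ahead of the tool axis (32 expected). I'll descend, grip and check.

```bash
python3 -m inch '{"travel":[[7,-2,-16],[7,-2,-16],[7,-2,-16],[7.6,-1.7,-15.4],[0,0,0],[0,0,0],[0,0,0],[0,0,0]],"angular":[[0,0,0],[0,0,0],[0,0,0],[0,0,0],[0,0,0],[0,0,0],[0,0,0],[0,0,0]],"jaw":[1,1,1,1,1,-1,-1,-1]}' 80
python3 -m inch '{"travel":[[0,0,0],[0,0,0],[0,0,0],[0,0,0],[0,0,0],[0,0,0],[0,0,0],[0,0,0]],"angular":[[0,0,0],[0,0,0],[0,0,0],[0,0,0],[0,0,0],[0,0,0],[0,0,0],[0,0,0]],"jaw":[-1,-1,-1,-1,-1,-1,-1,-1]}'
```

```text
clock: 8.25
eef_pos: [0.5477, 0.2269, 0.0629]
orientation: [[-0.259, -0.874, 0.411], [-0.966, 0.235, -0.11], [-0.0, -0.425, -0.905]]
contact_force: [-11.7, 0.4, 8.4]
grip_width: 0.0333
finger_force: 78.0
clock: 9.25
eef_pos: [0.5476, 0.227, 0.0629]
orientation: [[-0.259, -0.874, 0.411], [-0.966, 0.234, -0.11], [-0.0, -0.425, -0.905]]
contact_force: [-3.9, 0.1, 6.0]
grip_width: 0.0331
finger_force: 79.9
```

```bash
python3 -m inch '{"travel":[[-2.2,-8.3,0],[-2.2,-8.3,0],[-2.2,-8.3,0],[-2.2,-8.3,0],[-2.2,-8.3,0],[-2.2,-8.3,0],[-2.2,-8.3,0],[0,0,0]],"angular":[[0,0,0],[0,0,0],[0,0,0],[0,0,0],[0,0,0],[0,0,0],[0,0,0],[0,0,0]],"jaw":[-1,-1,-1,-1,-1,-1,-1,-1]}'
python3 -m inch '{"travel":[[0,0,0],[0,0,0],[0,0,0],[0,0,0],[0,0,0],[-3,1,7],[-6,2,12],[-9,2,20]],"angular":[[0,0,0],[0,0,0],[0,0,0],[0,0,0],[0,0,0],[0,0,0],[0,0,0],[0,0,0]],"jaw":[1,1,1,1,1,1,1,1]}'
python3 - <<'E'
from h import *
T=wpose();np.save('T4.npy',T);a=save('wrist','w4');b=save('top','top4')
b=cv2.resize(b[120:300,140:460],(800,450),interpolation=cv2.INTER_CUBIC);cv2.imwrite('pics/w4b.png',np.vstack([b[:,:],]))
cv2.imwrite('pics/w4c.png',np.hstack([cv2.resize(a,(400,300)),b[100:400,:400]]))
E
```

```text
clock: 10.25
eef_pos: [0.5334, 0.1702, 0.0637]
orientation: [[-0.258, -0.873, 0.414], [-0.966, 0.235, -0.106], [-0.004, -0.427, -0.904]]
contact_force: [-3.1, 4.9, 7.0]
grip_width: 0.0331
finger_force: 80.2
clock: 11.25
eef_pos: [0.5132, 0.1735, 0.1015]
orientation: [[-0.259, -0.875, 0.409], [-0.966, 0.235, -0.111], [0.001, -0.423, -0.906]]
contact_force: [0.7, -0.1, -0.0]
grip_width: 0.0853
finger_force: 0.0
```

View pics/w4.png

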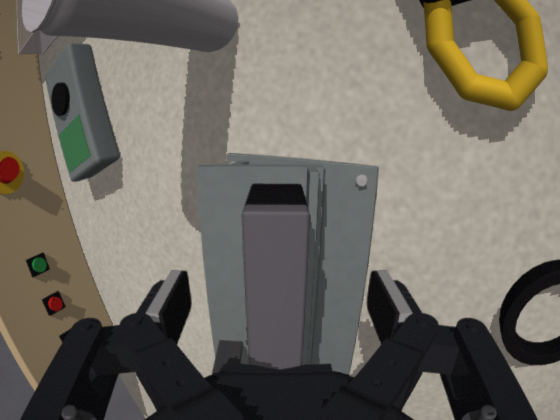

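The battery slid with the grip without slipping: the lid end is still 33 mm ahead, at row 207, so its origin is at about y -28 mm and the bar is clear. I'll regrip at its middle.

```bash
python3 -m inch '{"travel":[[3,11,0],[3,11,0],[3,11,0],[6,-2,-13],[6,-2,-13],[7,-1,-13],[0,0,0],[0,0,0]],"angular":[[0,0,0],[0,0,0],[0,0,0],[0,0,0],[0,0,0],[0,0,0],[0,0,0],[0,0,0]],"jaw":[1,1,1,1,1,1,1,-1]}' 110
python3 -m inch '{"travel":[[0,0,0],[0,0,0],[0,0,0],[0,0,0],[0,0,0],[0,0,0],[0,0,0],[0,0,0]],"angular":[[0,0,0],[0,0,0],[0,0,0],[0,0,0],[0,0,0],[0,0,0],[0,0,0],[0,0,0]],"jaw":[-1,-1,-1,-1,-1,-1,-1,-1]}'
python3 - <<'E'
from h import *
a=cv2.imread('pics/top4.png')
cv2.imwrite('pics/top4t.png',cv2.resize(a[145:235,335:445],(733,600),interpolation=cv2.INTER_CUBIC))
E
```

```text
clock: 12.35
eef_pos: [0.5419, 0.2011, 0.0616]
orientation: [[-0.26, -0.875, 0.409], [-0.966, 0.235, -0.111], [0.001, -0.424, -0.906]]
contact_force: [0.5, 0.1, 0.3]
grip_width: 0.0698
finger_force: 0.0
clock: 13.35
eef_pos: [0.5422, 0.2018, 0.0629]
orientation: [[-0.26, -0.874, 0.411], [-0.966, 0.235, -0.11], [-0.0, -0.425, -0.905]]
contact_force: [-3.4, 0.8, 6.7]
grip_width: 0.033
finger_force: 109.9
```

View pics/top4t.png

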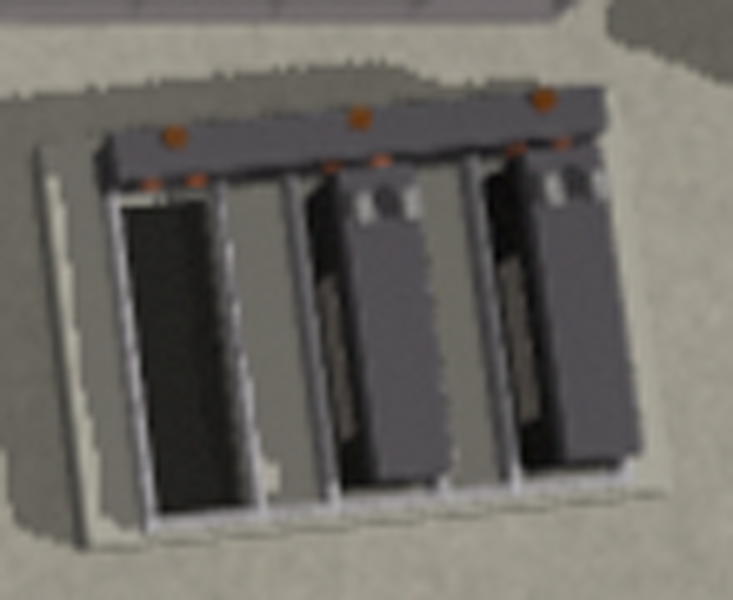

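In the tester crop, the housing corners are at (40,150), (88,548) and (665,492). The liner corners are at about (122,208), (208,200), (245,503) and (160,512). The rails' outer front corners are at (147,527) and (265,515).

```bash
python3 - <<'E'
from h import *
np.set_printoptions(precision=4,suppress=True)
P={}
for n,u,v,z in [('HTL',40,150,.03),('HBL',88,548,.03),('HBR',665,492,.03),('l1',122,208,.033),('l2',208,200,.033),('l3',245,503,.033),('l4',160,512,.033),
 ('Rbl',147,528,.048),('Rbr',262,516,.048),('Rtl',112,195,.048),('Rtr',215,183,.048),('blkL',100,140,.075),('blkR',605,90,.075),
 ('a_nl',372,487,.09),('a_nr',447,472,.09),('a_fl',338,180,.09),('a_fr',408,165,.09),('b_nl',563,467,.09),('b_nr',640,452,.09),('b_fl',515,160,.09),('b_fr',592,148,.09)]:
    P[n]=onz('top',335+u/6.667,145+v/6.667,z);print(n,P[n])
def ang(a,b): d=P[b]-P[a];return np.degrees(np.arctan2(d[1],d[0])),np.hypot(*d[:2])
for a,b in [('HBL','HTL'),('l4','l1'),('l3','l2'),('Rbl','Rtl'),('HBR','HBL'),('blkR','blkL'),('a_nl','a_fl'),('b_nl','b_fl'),('a_nr','a_fr'),('b_nr','b_fr')]:print(a,b,ang(a,b))
yaw=np.radians(np.mean([ang('HBR','HBL')[0]-90,ang('blkR','blkL')[0]-90]));print(np.degrees(yaw))
c,s=np.cos(yaw),np.sin(yaw);R=np.array([[c,-s],[s,c]])
for n,l in [('HBL',(-92.5,131)),('HBR',(-92.5,-131)),('HTL',(92.5,131))]:
    o=P[n][:2]-R@np.array(l)/1000;print(n,'free bay',o+R@np.array([-.006,.08]))
A=np.mean([P[k] for k in('a_nl','a_nr','a_fl','a_fr')],0);B=np.mean([P[k] for k in('b_nl','b_nr','b_fl','b_fr')],0);L=np.mean([P[k] for k in('l1','l2','l3','l4')],0)
print('A,B',A,B,np.linalg.norm(A-B),'2A-B',2*A-B,'L',L)
E
```

```text
HTL [ 0.6763 -0.1477  0.03  ]
HBL [ 0.4976 -0.1661  0.03  ]
HBR [ 0.5227 -0.4209  0.03  ]
l1 [ 0.6493 -0.1833  0.033 ]
l2 [ 0.6529 -0.2217  0.033 ]
l3 [ 0.5174 -0.235   0.033 ]
l4 [ 0.5133 -0.1975  0.033 ]
Rbl [ 0.5052 -0.1888  0.048 ]
Rbr [ 0.5105 -0.2388  0.048 ]
Rtl [ 0.6521 -0.1763  0.048 ]
Rtr [ 0.6575 -0.2217  0.048 ]
blkL [ 0.6707 -0.1666  0.075 ]
blkR [ 0.6927 -0.3844  0.075 ]
a_nl [ 0.5196 -0.275   0.09  ]
a_nr [ 0.5259 -0.3065  0.09  ]
a_fl [ 0.6501 -0.2644  0.09  ]
a_fr [ 0.6566 -0.2942  0.09  ]
b_nl [ 0.528 -0.355  0.09 ]
b_nr [ 0.5344 -0.3874  0.09  ]
b_fl [ 0.6587 -0.3395  0.09  ]
b_fr [ 0.6639 -0.3723  0.09  ]
HBL HTL (np.float64(5.889435547941904), np.float64(0.17959076321625178))
l4 l1 (np.float64(5.9568639582828355), np.float64(0.1366683025106951))
l3 l2 (np.float64(5.589585604251084), np.float64(0.1361971766712115))
Rbl Rtl (np.float64(4.866038624004678), np.float64(0.14743549647009016))
HBR HBL (np.float64(95.61306701259281), np.float64(0.2560122670292766))
blkR blkL (np.float64(95.75802605565511), np.float64(0.21890438543727103))
a_nl a_fl (np.float64(4.640959858421941), np.float64(0.1309742686855887))
b_nl b_fl (np.float64(6.753692649237027), np.float64(0.13161081791701446))
a_nr a_fr (np.float64(5.3795348634070494), np.float64(0.1312615049332479))
b_nr b_fr (np.float64(6.65283181921565), np.float64(0.1304191911164069))
5.685546534123958
HBL free bay [ 0.5887 -0.2083]
HBR free bay [ 0.5878 -0.2023]
HTL free bay [ 0.5833 -0.2082]
A,B [ 0.588 -0.285  0.09 ] [ 0.5963 -0.3636  0.09  ] 0.07896333395672454 2A-B [ 0.5798 -0.2065  0.09  ] L [ 0.5832 -0.2094  0.033 ]
```

The free bay's centre is at (0.583,-0.208) with yaw 5.7°, from three consistent estimates. Now I'll lift.

```bash
python3 -m inch '{"travel":[[-5,1.3,11],[-7,2,16],[-8,2.2,18],[0,0,34],[0,0,36],[0,0,36],[0,0,36],[0,0,30]],"angular":[[0,0,0],[0,0,0],[0,0,0],[0,0,0],[0,0,0],[0,0,0],[0,0,0],[0,0,0]],"jaw":[-1,-1,-1,-1,-1,-1,-1,-1]}' 120
python3 - <<'E'
from h import *
from scipy.spatial.transform import Rotation as Ro
a=np.radians(5.7);x=-np.array([np.cos(a),np.sin(a),0]);z=np.array([0,0,-1.]);R=np.c_[x,np.cross(z,x),z]
T=wpose();print((Ro.from_matrix(R)*Ro.from_matrix(T[:3,:3]).inv()).as_rotvec()/8, T[:3,3], ctrl.get_state()['joint_positions'])
E
```

```text
clock: 14.35
eef_pos: [0.5201, 0.2066, 0.2789]
orientation: [[-0.259, -0.876, 0.407], [-0.966, 0.235, -0.111], [0.002, -0.421, -0.907]]
contact_force: [0.2, 0.1, -5.4]
grip_width: 0.0326
finger_force: 120.0
[ 0.04419012  0.03723467 -0.14863576] [0.52011554 0.20658118 0.27885968] [ 0.45884917 -0.03654269  1.98752488 -0.3678167   0.88993385 -2.23080159]
```

```bash
python3 -m inch '{"travel":[[6,-40,0],[8,-54,0],[8,-56,0],[8,-56,0],[8,-56,0],[8,-54,0],[8,-52,0],[6,-40,0]],"angular":[[0.0442,0.0372,-0.1486],[0.0442,0.0372,-0.1486],[0.0442,0.0372,-0.1486],[0.0442,0.0372,-0.1486],[0.0442,0.0372,-0.1486],[0.0442,0.0372,-0.1486],[0.0442,0.0372,-0.1486],[0.0442,0.0372,-0.1486]],"jaw":[-1,-1,-1,-1,-1,-1,-1,-1]}'
python3 -m inch '{"travel":[[3,-6,-10],[0,0,-30],[0,0,-30],[0,0,-30],[0,0,-18],[0,0,0],[0,0,0],[0,0,0]],"angular":[[0,0,0],[0,0,0],[0,0,0],[0,0,0],[0,0,0],[0,0,0],[0,0,0],[0,0,0]],"jaw":[-1,-1,-1,-1,-1,-1,-1,-1]}'
python3 - <<'E'
from h import *
T=wpose();np.save('T5.npy',T);print(T)
a=save('wrist','w5');b=save('top','top5');cv2.imwrite('pics/w5b.png',cv2.resize(a,(800,600),interpolation=cv2.INTER_CUBIC))
E
```

```text
clock: 15.35
eef_pos: [0.5808, -0.2025, 0.2776]
orientation: [[-0.996, -0.094, -0.002], [-0.094, 0.996, -0.0], [0.002, -0.0, -1.0]]
contact_force: [1.3, 0.8, -4.6]
grip_width: 0.0326
finger_force: 120.0
clock: 16.35
eef_pos: [0.5862, -0.2075, 0.1629]
orientation: [[-0.995, -0.099, 0.005], [-0.099, 0.995, -0.004], [-0.004, -0.005, -1.0]]
contact_force: [0.2, -0.2, -5.3]
grip_width: 0.0328
finger_force: 120.7
[[-0.99504497 -0.09930463  0.00490921  0.58623529]
 [-0.09932619  0.99504538 -0.00436005 -0.20747634]
 [-0.00445192 -0.00482606 -0.99997844  0.16290288]
 [ 0.          0.          0.          1.        ]]
```

View pics/w5b.png

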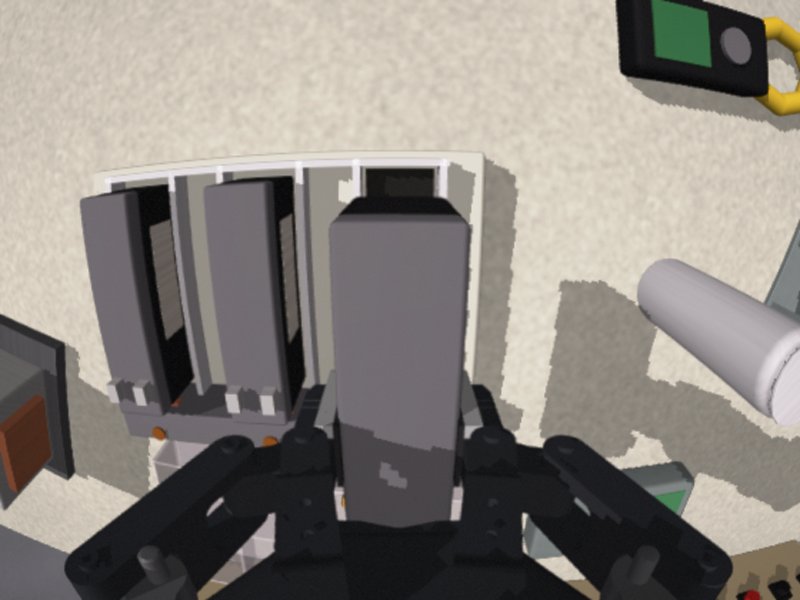

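The wrist view shows the held battery's lid end corners at (332,222) and (467,220). The free bay's front is visible: left rail at (357,163), right rail at (445,163), liner front edge at (366,168) to (435,168), and housing corner at (484,153).

```bash
python3 - <<'E'
from h import *
np.set_printoptions(precision=4,suppress=True)
T=np.load('T5.npy');k=.7;P={}
for n,u,v,z in [('HB',484,153,.03),('rl',357,162,.048),('rr',445,161,.048),('l1',366,169,.033),('l2',435,169,.033),('e1',332,222,.198),('e2',467,220,.198)]:
    P[n]=won(u*k,v*k,T,z);print(n,P[n])
a=np.radians(5.7);R=np.array([[np.cos(a),-np.sin(a)],[np.sin(a),np.cos(a)]])
print('bay from HB',P['HB'][:2]-R@[-.0865,.051],'rails',(P['rl']+P['rr'])[:2]/2-R@[-.0735,0],'liner',(P['l1']+P['l2'])[:2]/2-R@[-.07,0])
d=P['e2']-P['e1'];print('width',np.hypot(*d[:2]),'bat yaw',np.degrees(np.arctan2(-d[0],d[1])),'bat c',(P['e1']+P['e2'])[:2]/2-R@[-.067,0])
E
```

```text
HB [ 0.5004 -0.1672  0.03  ]
rl [ 0.5132 -0.2391  0.048 ]
rr [ 0.5078 -0.1913  0.048 ]
l1 [ 0.5174 -0.2348  0.033 ]
l2 [ 0.5134 -0.1951  0.033 ]
e1 [ 0.5223 -0.2304  0.198 ]
e2 [ 0.5186 -0.1991  0.198 ]
bay from HB [ 0.5915 -0.2093] rails [ 0.5836 -0.2079] liner [ 0.585 -0.208]
width 0.031469455386691485 bat yaw 6.63470452094282 bat c [ 0.5871 -0.2081]
```

The bay is at (0.584,-0.208) and the held battery at (0.587,-0.208), so I'll shift it -2.5 mm in x and lower, slowly at the end.

```bash
python3 -m inch '{"travel":[[-2.5,0,-8],[0,0,-14],[0,0,-14],[0,0,-14],[0,0,-14],[0,0,-12],[0,0,-9],[0,0,-6]],"angular":[[0,0,0],[0,0,0],[0,0,0],[0,0,0],[0,0,0],[0,0,0],[0,0,0],[0,0,0]],"jaw":[-1,-1,-1,-1,-1,-1,-1,-1]}'
python3 -m inch '{"travel":[[0,0,-3],[0,0,-2],[0,0,-2],[0,0,-2],[0,0,-2],[0,0,-1],[0,0,0],[0,0,0]],"angular":[[0,0,0],[0,0,0],[0,0,0],[0,0,0],[0,0,0],[0,0,0],[0,0,0],[0,0,0]],"jaw":[-1,-1,-1,-1,-1,-1,-1,-1]}'
```

```text
clock: 17.45
eef_pos: [0.5824, -0.207, 0.0693]
orientation: [[-0.995, -0.099, 0.001], [-0.099, 0.995, -0.003], [-0.001, -0.003, -1.0]]
contact_force: [-0.2, -0.5, -4.9]
grip_width: 0.0328
finger_force: 120.8
clock: 18.45
eef_pos: [0.5826, -0.2071, 0.0581]
orientation: [[-0.995, -0.099, 0.002], [-0.099, 0.995, -0.003], [-0.002, -0.003, -1.0]]
contact_force: [-0.2, -0.3, -2.9]
grip_width: 0.0324
finger_force: 120.9
```

```bash
python3 -m inch '{"travel":[[0,0,-1],[0,0,-0.5],[0,0,0],[0,0,0],[0,0,0],[0,0,0],[0,0,0],[0,0,0]],"angular":[[0,0,0],[0,0,0],[0,0,0],[0,0,0],[0,0,0],[0,0,0],[0,0,0],[0,0,0]],"jaw":[-1,-1,-1,0.3,0.3,0.3,0.3,0.3]}'
python3 -m inch '{"travel":[[0,0,4],[0,0,10],[0,0,20],[0,0,25],[0,0,30],[0,0,30],[0,0,30],[0,0,0]],"angular":[[0,0,0],[0,0,0],[0,0,0],[0,0,0],[0,0,0],[0,0,0],[0,0,0],[0,0,0]],"jaw":[0.3,0.3,0.3,0.3,0.3,0.3,0.3,0.3]}'
python3 - <<'E'
from h import *
T=wpose();np.save('T6.npy',T)
a=save('wrist','w6');cv2.imwrite('pics/w6b.png',cv2.resize(a,(800,600),interpolation=cv2.INTER_CUBIC))
E
```

```text
clock: 19.45
eef_pos: [0.5825, -0.207, 0.0564]
orientation: [[-0.995, -0.099, 0.002], [-0.099, 0.995, -0.003], [-0.001, -0.003, -1.0]]
contact_force: [-0.2, -0.6, -0.4]
grip_width: 0.0556
finger_force: 0.0
clock: 20.45
eef_pos: [0.5851, -0.2082, 0.2107]
orientation: [[-0.995, -0.099, 0.01], [-0.099, 0.995, -0.007], [-0.009, -0.008, -1.0]]
contact_force: [0.1, 0.2, 0.2]
grip_width: 0.0554
finger_force: 0.0
```

View pics/w6b.png

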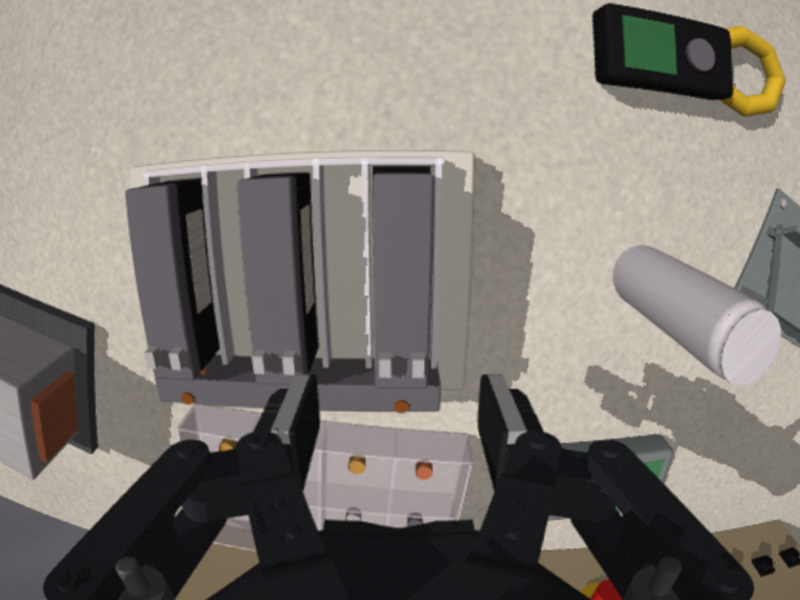

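The battery stands in the bay at (403,270), centred between the rails. Its terminals are at the contact block (402,367), and the neighbouring cells haven't moved. I'll hand in.

```bash
python3 -c "
from cell import ctrl
print(ctrl.hand_in())"
```

```text
the job is handed in; nothing more can be done
None
```

I lifted the bar to about 0.83 rad, slid the battery out from under it, set it upright in the free bay with its terminals at the contact block, and handed the job in at about 20.5 s; the hand-in gave no verdict.

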